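Release and lift out the slide cassette

TASK

Take the slide cassette out of its dock: first press the dock's pedal down to its stop, which draws the red lock bar back off the cassette. Then pinch the two blue side catches fully together between the fingers and lift the cassette straight up, upright, until it is at least 10 cm above where it sat. Finish holding it there, still and with both catches pinched; do not put it down or let go, and leave the dropper bottle, jar and petri dish that stand round the dock alone.

Things in the scene. Friction and masses are not known exactly. Their poses are not given: they have to be found in the camera images.
- dock: Grey fixed dock, 245 x 100 mm. Origin on the table right under the middle of the seated cassette; x points away from the pedal, z up. The deck is 12 mm above the table, aluminium guides 36 mm. Steel keepers (32 mm long in x) stand at |y| = 24 to 42 mm, tops 42 mm up; the catches hook under them. Grey lock housing, 38 mm wide, at x = -96 to -72 mm, 74 mm high; the pedal reaches on to x = -180 mm.
- pedal (a joint): Dark steel pedal, ribbed rubber top, 60 mm wide, 95 mm from hinge to end, at the dock's -x end. Hinge along the dock's y at x = -84 mm, 26 mm above the table. Value in rad: 0 up (slopes up from the hinge by 0.30 rad), grows as it is pressed, 0.45 at its stop (slopes down 0.15 rad). Pressed at the pad it takes about 3 N to start, 10 N at the stop; a spring brings it back up.
- pedal_pad (a point): The point to press: on the rubber top of the pedal, on its middle line, 75 mm from the hinge. With the pedal up it is about 52 mm above the table; at the stop about 19 mm, having gone almost straight down.
- lock (a joint): Red lock bar, 54 x 16 x 6 mm, sliding along the dock's x over the nose of the cassette, which it blocks. Value in m: 0 fully forward (overlaps the nose by 7 mm), grows as the pedal draws it back; the cassette is free from about 0.009. A full pedal stroke brings it to about 0.012, and it stays there when the pedal comes back up.
- cassette: White slide cassette, 92 mm long in x, 36 mm wide in y, with ten upright glass slides whose tops are 80 mm above its underside; 0.2 to 0.45 kg. Origin in the middle of its underside; seated, its axes are those of the dock and its origin is 12 mm above the table, with 1.5 mm of play. A small nose at its -x end lies under the lock bar.
- grip_mid (a point): Point on the cassette midway between the two catches, 63 mm above the cassette's underside: the middle height of the finger pads (75 mm above the table when seated).
- catch_left (a joint): Blue spring catch on the cassette's +y side. Its outer face is a ribbed pad, 28 mm long in x, 46 to 80 mm above the cassette's underside; the two pads are 54 mm apart over the outsides. Value in m: 0 out, grows as it is pushed toward the middle, 0.0075 fully in (39 mm over both pads); it takes 6 N and clears its keeper from about 0.005. Fingers that pinch both carry the cassette by friction.
- catch_right (a joint): The same catch on the cassette's -y side, pushed toward +y; same values.
- dropper_bottle: Bystander near the dock: amber dropper bottle, 33 mm across, 99 mm high; origin under its middle. Leave alone.
- jar_0: Bystander near the dock: small white screw jar with a yellow band, 47 mm across, 56 mm high; origin under its middle. Leave alone.
- petri_dish: Bystander near the dock: clear glass petri dish, 68 mm across, 18 mm high; origin under its middle. Leave alone.
Things that resemble listed ones, but are neither listed nor needed, are in the scene too. What is shaped like the cassette but black or purple is not meant.

How it is judged:
By the outcome, as a careful person would: the job done as asked, in the order asked, and still so for the second after the job is handed in, while the arm keeps its last pose, push and grip.
It also fails if it takes over 42 s, if anything falls off the work surface, if the arm or the gripper's body presses on something with over 40 N, if the wrist force passes 120 N, or if a joint passes its speed limit or range.

ROBOT

A 6-joint arm with a two-finger parallel gripper is mounted at the origin on a cart in front of the work surface, level with it; the furniture and walls round the work are solid. World frame = base frame: x ahead of the robot, y to its left, z up, the work surface at z = 0. Lengths are in mm, angles in rad, forces in N, time in s.
With the tool pointing down it reaches from about 400 to 825 mm from the base axis. Payload 7 kg.
Tool frame: the origin (TCP) lies midway between the tips of the shut fingers; the grasp point (between the pads) lies 19 mm behind it; z points along the fingers, y is the line along which they close (so a half turn about z gives the same grasp; the last joint's range is limited). The gripper opens to 88 mm and grips with 3 to 60 N. Pads are 19 mm wide; open, the fingers measure 130 mm over their backs; the gripper's body (78 mm by 193 mm) begins 47 mm behind the grasp point.
Start: joints at [1.448, 0.359, 0.012, 0, -1.224, -0.288], TCP at [269.562, 618.814, 226.561] pointing down, gripper open.
Joint ranges: [-3.07, 3.07], [-1.43, 2.12], [-1.02, 1.25], [-3.03, 1.67], [-3.05, -0], [-3.03, 3.03]. Speed limits (rad/s): [2.39, 2.39, 3.01, 3.14, 3.14, 3.14].

INTERFACE

Orientations are given as a rotation vector (axis times angle).
In Python, from workcell import ctrl gives the robot as it stands.
- The arm moves only by the shell command python3 -m pendant 'ROWS' [OPENING] [FORCE]. ROWS is JSON, one flat list of numbers, 4 for each row, row after row: the shift along the world's x, y, z each as a share of 250 mm, from -1 to 1, then the turn about the world's z as a share of 1.5 rad, from -1 to 1. In form: [x, y, z, spin, x, y, z, spin, ...]. A call has 1 to 10 rows; each row is the pose to reach, as a shift and turn from the pose commanded when the call began; what a row does not reach only later rows make up. A row lasts 1/8 s, in which the tool goes at most 62.5 mm and 10.7 degrees, less where a joint would pass 70% of its speed; a pose out of reach is approached as far as the arm can. A call with a number of a shift or a turn outside -1 to 1 is refused whole. A call with a gripper value outside its range is refused whole. OPENING is the closure, from -1 (fully open) to 1 (shut), so that 0 is half open, set as the call begins (- or left out, the last holds). The fingers move at their own pace and stop on an object; FORCE is the grip in N (left out, the last holds). Time passes only in rows, so rows that repeat a pose let the fingers close. It gives the time, the measured TCP pose, the force, the opening and the grip force at its end, in the units of the state.
- ctrl.get_obs(): the state, without advancing time (a new reading comes with each control period).
- ctrl.read_camera(name): name is "side" or "top"; returns the picture (480x640x3 uint8, red, green, blue); there is no depth.
- ctrl.calibration(name): a dict with "fov_y" (degrees; the focal length in pixels is half the picture's height over the tangent of half this angle, whatever the lens; pixels are square), "cx", "cy" (the principal point, pixels), "extrinsics" (4x4, takes a point from camera to world coordinates). Camera axes: x right, y up, looking along -z (the intrinsics and any distortion apply to the point x, -y, -z); pixel columns grow to the right and rows downward; lengths in mm; the calibration is good to about 2 mm. A picture is of the moment at which its call begins. calibration takes no time and is no camera call.
- ctrl.job_done(): hands the job in; it is judged then, once.
The state is a dict: "time_s": time; "joint_positions": joint angles; "joint_vel": joint speeds; "effort": joint torques, N m; "position": TCP position; "tool_rot": TCP orientation; "force": force on the tool from outside, world axes, zero at the start; "wrist_torque": the same for the moment, N m; "opening": finger opening in mm; "finger_force": force on a finger pad.
Only numpy, scipy, OpenCV 4.12 (cv2) and the standard library are available. Lean on these libraries where they do the work, as an engineer would, in place of code of your own. Each camera call takes 0.05 s, during which the arm holds its last target. There are 200 camera calls.

## Working session

There is one attempt and no reset: what is moved stays moved. The work goes in short steps, Python scripts to look and compute and a shell command to move; the robot and the scene stay as the last step left them, time stands still between calls to the robot, and variables do not carry over. Pictures are saved under pics/ and viewed, at most 10 in all, crops included, and the job is handed in when it is done.

```bash
mkdir -p pics
python3 - <<'E'
from workcell import ctrl
import cv2
for n in("top","side"):
    cv2.imwrite(f"pics/{n}0.png",ctrl.read_camera(n)[:,:,::-1]); print(n,ctrl.calibration(n))
o=ctrl.get_obs();print(o)
E
```

```text
top {'fov_y': 51.41441606648878, 'cx': 316.7819599005109, 'cy': 239.80907902447854, 'extrinsics': array([[ 1.36195876e-02,  9.96021055e-01, -8.80713669e-02,
         5.15147712e+02],
       [-9.98923539e-01,  1.74593486e-02,  4.29759672e-02,
        -1.78451359e+02],
       [ 4.43426368e-02,  8.73912466e-02,  9.95186666e-01,
         9.65746924e+02],
       [ 0.00000000e+00,  0.00000000e+00,  0.00000000e+00,
         1.00000000e+00]])}
side {'fov_y': 44.467531584603115, 'cx': 313.94504970805093, 'cy': 246.84290228611349, 'extrinsics': array([[ 8.90637317e-01,  2.36518989e-01, -3.88360576e-01,
         2.51270903e+02],
       [-4.54708903e-01,  4.67450927e-01, -7.58109125e-01,
        -8.84849016e+02],
       [ 2.23230757e-03,  8.51791288e-01,  5.23876529e-01,
         5.27297301e+02],
       [ 0.00000000e+00,  0.00000000e+00,  0.00000000e+00,
         1.00000000e+00]])}
{'time_s': 0.1, 'joint_positions': array([ 1.44809273e+00,  3.59340045e-01,  1.11358734e-02, -2.67306939e-04,
       -1.22410118e+00, -2.88107859e-01]), 'joint_vel': array([-0.00051768, -0.00063484,  0.00237426,  0.00189523,  0.00070429,
       -0.00024127]), 'effort': array([-8.60187629e-04, -5.84166920e+01,  2.93750328e+01,  7.01557115e+00,
        1.01182310e-02, -5.81777613e-05]), 'position': array([269.42272947, 618.41999799, 225.70142296]), 'tool_rot': array([ 3.07402934e+00, -6.40601905e-01, -1.97538355e-04]), 'force': array([ 0.35066963, -0.26916625, -0.7387855 ]), 'wrist_torque': array([-0.01997651,  0.00592784,  0.00503716]), 'finger_force': 0.0, 'opening': 87.56793900937393}
```

View pics/top0.png

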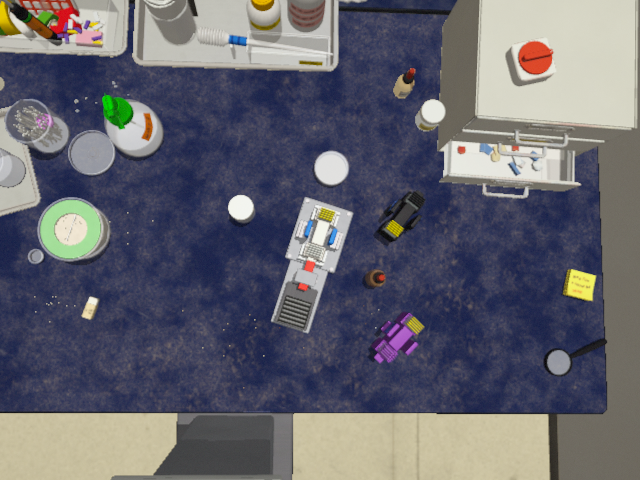

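View pics/side0.png

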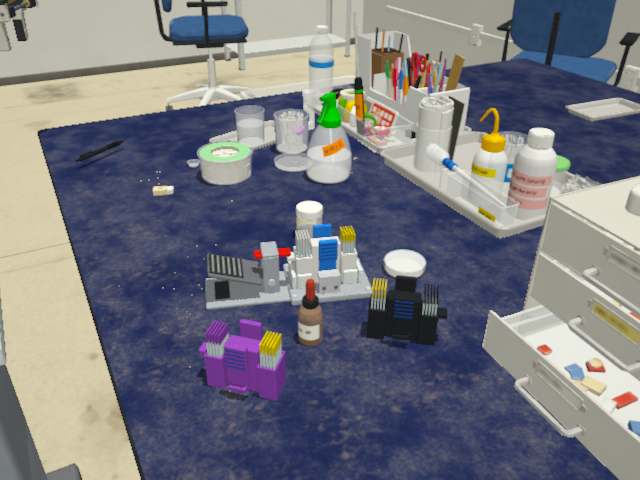

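The top view shows three cassette-shaped things: white, in the dock, at (318,234); black at (401,217); purple at (398,338). I choose the white one. The pedal is at about (297,307), the dropper bottle at (375,279), the jar at (241,209) and the petri dish at (331,168). A close crop of both views will check the choice.

Run:
```python
import cv2,numpy as np
t=cv2.imread("pics/top0.png")[190:340,225:425]; s=cv2.imread("pics/side0.png")[200:350,190:390]
cv2.imwrite("pics/c0.png",cv2.resize(t,None,fx=4,fy=4,interpolation=cv2.INTER_CUBIC))
cv2.imwrite("pics/c1.png",cv2.resize(s,None,fx=4,fy=4,interpolation=cv2.INTER_CUBIC))
```

```text
(no output)
```

View pics/c0.png

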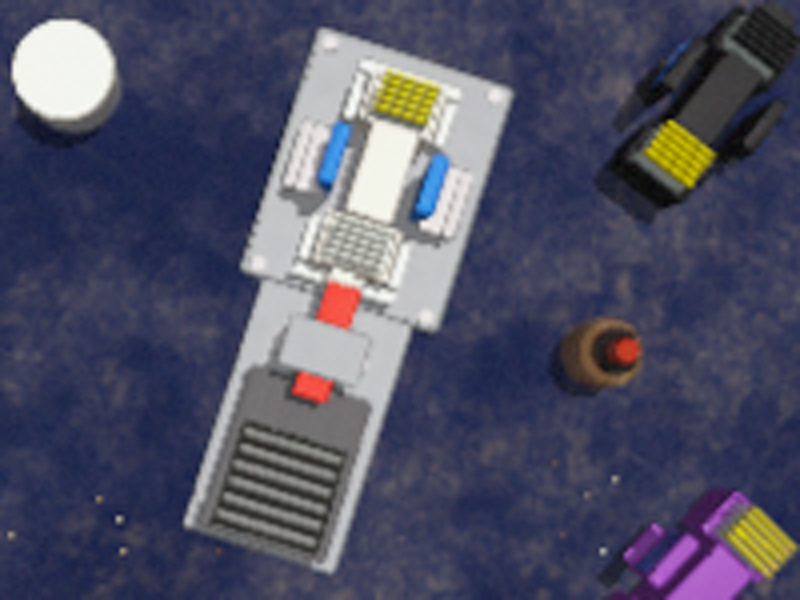

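View pics/c1.png

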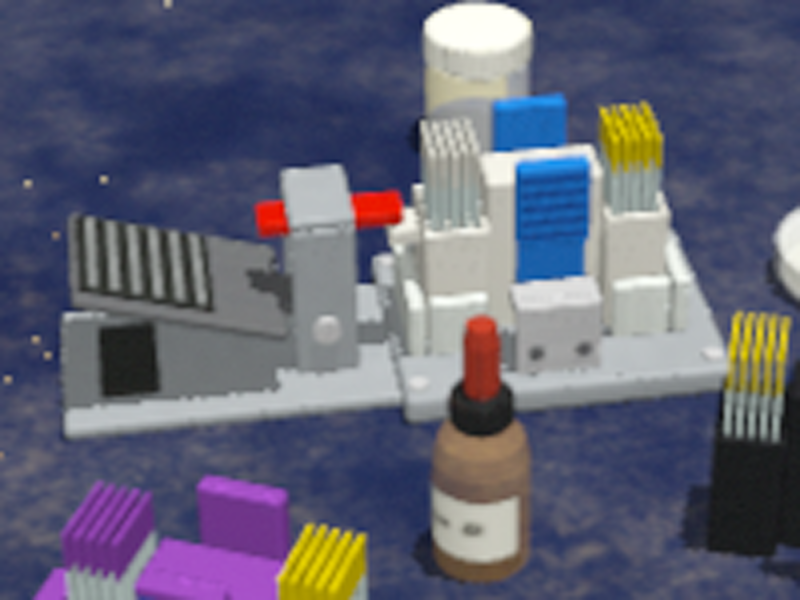

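The crop confirms it: a white cassette with two blue catches and yellow slide tops, its nose under the red bar, with the pedal raised. Next I fit the dock pose from crop points in both views.

```bash
cat > h.py <<'E'
import numpy as np
from workcell import ctrl
def cam(n):
    c=ctrl.calibration(n); return c['extrinsics'],240/np.tan(np.radians(c['fov_y']/2)),c['cx'],c['cy']
def proj(n,P):
    E,f,cx,cy=cam(n); q=(np.asarray(P)-E[:3,3])@E[:3,:3]
    return np.c_[cx+f*q[:,0]/-q[:,2], cy-f*q[:,1]/-q[:,2]]
def ray(n,u,v,z):
    E,f,cx,cy=cam(n); d=E[:3,:3]@np.array([(u-cx)/f,-(v-cy)/f,-1]); o=E[:3,3]
    return o+d*(z-o[2])/d[2]
E
python3 - <<'E'
from h import *
from scipy.optimize import least_squares
T=[(335,124,14,27,92),(320,186,-14,27,92),(449,157,14,-27,92),(432,217,-14,-27,92),
 (320,28,65,50,12),(513,90,65,-50,12),
 (290,315,-72,19,74),(371,337,-72,-19,74),(358,385,-96,-19,74),(275,365,-96,19,74)]
S=[(517,163,-14,-27,92),(587,156,14,-27,92),(722,377,65,-50,12)]
T=np.array(T,float);S=np.array(S,float)
pt=225+(T[:,0]+.5)/4-.5,190+(T[:,1]+.5)/4-.5; ps=190+(S[:,0]+.5)/4-.5,200+(S[:,1]+.5)/4-.5
def W(p,L):
    c,s=np.cos(p[2]),np.sin(p[2]); return np.c_[p[0]+c*L[:,0]-s*L[:,1],p[1]+s*L[:,0]+c*L[:,1],L[:,2]]
def res(p,split=False):
    a=proj("top",W(p,T[:,2:]))-np.c_[pt]; b=proj("side",W(p,S[:,2:]))-np.c_[ps]
    return (a,b) if split else np.r_[a.ravel(),b.ravel()]
r=least_squares(res,[515,-180,-.3],loss='soft_l1',x_scale=[100,100,1]); p=r.x
print(p); [print(x.round(1)) for x in res(p,True)]
pad=W(p,np.array([[-84-75*np.cos(.3),0,52],[-84-75*np.cos(.15),0,19]]));print(pad)
for n,u,v,z in(("bottle",375,279,90),("jar",241,209,56),("petri",331,168,18),("black",401,217,60)):
    q=ray(n and "top",u,v,z)[:2]; d=q-p[:2]; c,s=np.cos(p[2]),np.sin(p[2])
    print(n,q.round(),"dock",round(c*d[0]+s*d[1]),round(-s*d[0]+c*d[1]))
print(ctrl.get_obs()['joint_positions'])
E
```

```text
[ 6.06444632e+02 -2.22451992e+02 -2.96603845e-01]
[[-0.1 -0.9]
 [-1.2 -1.3]
 [ 0.5  0.3]
 [-0.   0.3]
 [-0.7 -0.1]
 [ 0.2  0.3]
 [ 0.4 -0.5]
 [ 0.4  0.5]
 [-0.5  1.4]
 [-0.  -0.1]]
[[-1.4  1.1]
 [ 0.2  1.2]
 [ 1.8 -3.4]]
[[ 457.59092329 -176.95946838   52.        ]
 [ 455.19282421 -176.22656371   19.        ]]
bottle [ 525. -320.] dock -49 -117
jar [650. -78.] dock -1 151
petri [ 739. -245.] dock 134 17
black [ 640. -373.] dock 76 -134
[ 1.44809273e+00  3.59340045e-01  1.11358734e-02 -2.67306939e-04
 -1.22410118e+00 -2.88107859e-01]
```

```bash
python3 -m pendant '[0.72,-1,0,0.076,0.72,-1,0,0.076,0.72,-1,0,0.076,0.72,-1,0,0.076,0.72,-1,0,0.076,0.72,-1,0,0.076]' 1 && python3 -m pendant '[0,-1,0,0,0,-1,0,0,0,-1,0,0,0,-1,0,0,0,-1,0,0]' && python3 -m pendant '[0,-1,0,0,0,-1,0,0,0,-1,0,0,0,-1,0,0,0,-1,0,0]'
```

```text
time_s: 0.85
position: [451.1, 365.5, 226.5]
tool_rot: [3.105, -0.471, -0.0]
force: [-0.7, 0.8, -0.2]
opening: 33.2
finger_force: 0.0
time_s: 1.48
position: [448.8, 116.1, 226.7]
tool_rot: [-3.106, 0.47, 0.0]
force: [0.2, 0.6, 1.3]
opening: 0.1
finger_force: 0.0
time_s: 2.1
position: [449.4, -133.9, 226.1]
tool_rot: [3.105, -0.473, -0.001]
force: [0.1, 0.4, -0.8]
opening: 0.4
finger_force: 0.0
```

```bash
python3 -m pendant '[0.028,-0.18,-0.2,0,0.028,-0.18,-0.4,0,0.028,-0.18,-0.5,0,0.028,-0.18,-0.5,0,0.028,-0.18,-0.5,0]'
python3 - <<'E'
from h import *
import cv2
a=ctrl.read_camera("top")[190:340,225:425,::-1]; b=ctrl.read_camera("side")[200:350,190:390,::-1]
cv2.imwrite("pics/p1.png",cv2.resize(np.hstack([a,b]),(800,300),interpolation=cv2.INTER_CUBIC))
o=ctrl.get_obs();print(o['position'],o['force'],proj("side",[o['position']]))
E
```

```text
time_s: 2.72
position: [457.9, -175.3, 102.6]
tool_rot: [3.107, -0.462, 0.002]
force: [-0.1, -0.7, 0.7]
opening: 0.1
finger_force: 0.0
[ 457.93352604 -175.58207853  103.03460496] [0.44452686 0.9863228  0.1909709 ] [[216.54115657 233.53584638]]
```

View pics/p1.png

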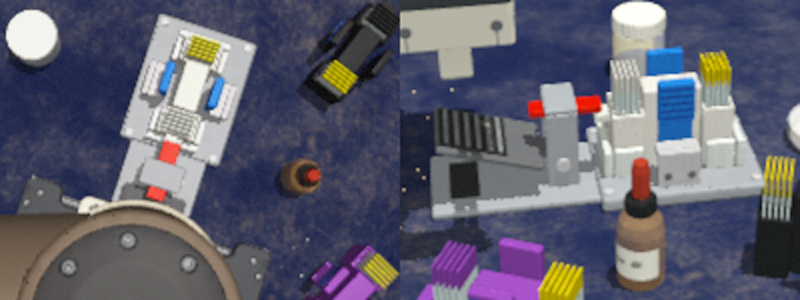

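The right panel shows the shut fingertips at crop (455,75), directly above the ribbed pedal top, as the projection predicted. Pressing down in steps.

```bash
python3 -m pendant '[0,0,-0.12,0,0,0,-0.18,0,0,0,-0.22,0,0,0,-0.26,0,0,0,-0.29,0,0,0,-0.31,0,0,0,-0.31,0]' && python3 -m pendant '[0,0,-0.008,0,0,0,-0.016,0,0,0,-0.016,0]'
```

```text
time_s: 3.7
position: [456.2, -176.0, 24.5]
tool_rot: [-3.107, 0.464, 0.001]
force: [-4.5, 2.6, 8.2]
opening: 0.2
finger_force: 4.0
time_s: 4.08
position: [456.4, -176.1, 20.9]
tool_rot: [-3.107, 0.464, -0.0]
force: [-4.5, 2.0, 8.9]
opening: 0.8
finger_force: 4.6
```

```bash
python3 -m pendant '[0,0,-0.008,0,0,0,-0.012,0,0,0,-0.012,0]' && python3 -m pendant '[0,0,-0.008,0,0,0,-0.008,0]'&& python3 -m pendant '[0,0,-0.008,0,0,0,-0.008,0]'
python3 - <<'E'
from h import *
import cv2
a=ctrl.read_camera("top")[190:340,225:425,::-1]; b=ctrl.read_camera("side")[200:350,190:390,::-1]
cv2.imwrite("pics/p2.png",cv2.resize(np.hstack([a,b]),(800,300),interpolation=cv2.INTER_CUBIC))
E
```

```text
time_s: 4.45
position: [456.6, -176.1, 20.0]
tool_rot: [3.107, -0.463, 0.002]
force: [-12.9, 6.3, 36.1]
opening: 0.1
finger_force: 18.8
time_s: 4.7
position: [456.6, -176.2, 19.6]
tool_rot: [3.107, -0.462, 0.003]
force: [-19.9, 11.1, 59.3]
opening: 0.6
finger_force: 30.8
time_s: 4.95
position: [456.8, -176.3, 19.3]
tool_rot: [3.107, -0.461, 0.004]
force: [-26.4, 14.2, 82.9]
opening: 0.2
finger_force: 43.0
```

View pics/p2.png

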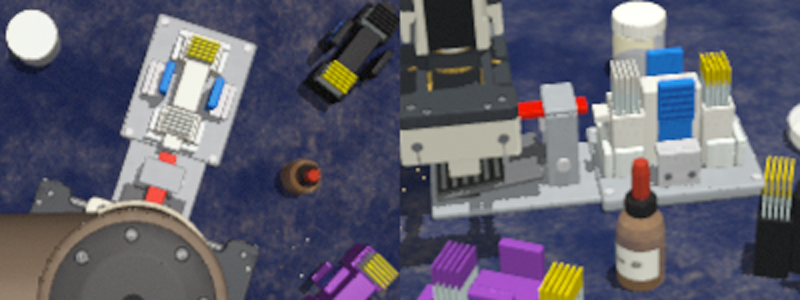

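The pedal is at its stop, shown by the sharp force rise. The lock bar is drawn back: its front end moved from (602,104) to (587,105) in the side half. Releasing, rising, opening the gripper and moving over the cassette.

```bash
python3 -m pendant '[0,0,0.2,0,0,0,0.4,0,0,0,0.6,0,0,0,0.6,0,0.3,-0.09,0.6,0,0.6,-0.184,0.6,0,0.6,-0.184,0.6,0,0.6,-0.184,0.6,0]' -1
python3 - <<'E'
from h import *
import cv2
o=ctrl.get_obs();print(o['position'],o['tool_rot'],o['opening'],proj("side",[o['position']]))
a=ctrl.read_camera("top")[170:320,245:445,::-1]; b=ctrl.read_camera("side")[180:330,190:390,::-1]
cv2.imwrite("pics/p3.png",cv2.resize(np.hstack([a,b]),(800,300),interpolation=cv2.INTER_CUBIC))
E
```

```text
time_s: 6.05
position: [608.0, -222.7, 161.2]
tool_rot: [3.107, -0.465, -0.002]
force: [-1.7, -0.1, -0.7]
opening: 75.1
finger_force: 0.0
[ 608.01111065 -222.65181553  161.15820053] [ 3.10675219e+00 -4.65434319e-01 -2.21867426e-03] 75.13277042713686 [[325.0908479  188.97162005]]
```

View pics/p3.png

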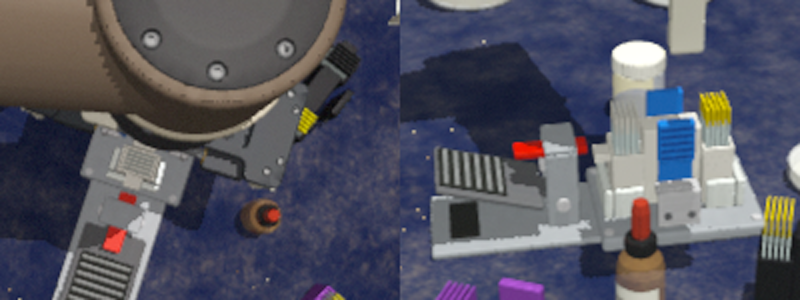

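The lock bar stays back with the pedal up again. The fingers straddle the cassette. Lowering to grip height.

```bash
python3 -m pendant '[0,0,-0.14,0,0,0,-0.24,0,0,0,-0.32,0,0,0,-0.38,0,0,0,-0.428,0,0,0,-0.428,0,0,0,-0.428,0]'
python3 - <<'E'
from h import *
import cv2
o=ctrl.get_obs();print(o['position'],o['force'],o['opening'])
P=o['position']; n=np.array([np.sin(-.297),-np.cos(-.297),0])
print(proj("side",[P,P+44*n]))
b=ctrl.read_camera("side")[180:300,270:430,::-1]
cv2.imwrite("pics/p4.png",cv2.resize(b,(800,600),interpolation=cv2.INTER_CUBIC))
E
```

```text
time_s: 7.02
position: [607.0, -222.2, 56.7]
tool_rot: [3.107, -0.464, 0.002]
force: [-0.1, 0.6, -0.1]
opening: 87.5
finger_force: 0.0
[ 607.03234534 -222.2437731    56.74446039] [-0.13456131  0.63412163 -0.12919867] 87.48490130816172
[[323.55030448 251.43192669]
 [329.25937527 267.31746961]]
```

View pics/p4.png

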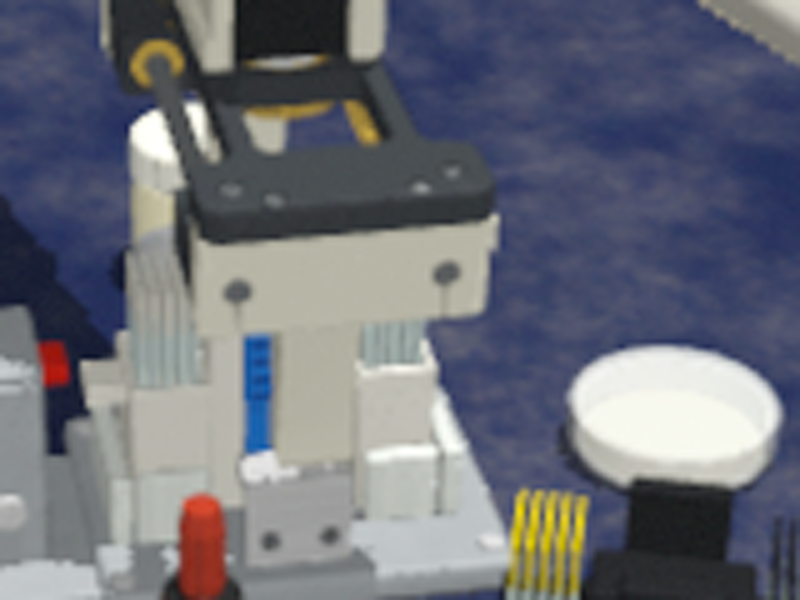

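The near finger stands in front of the blue catch, with catch at crop (246-335) and finger at (275-360). After allowing for parallax at the finger's back, they line up within a couple of mm. Closing now.

```bash
python3 -m pendant '[0,0,0,0,0,0,0,0,0,0,0,0,0,0,0,0,0,0,0,0,0,0,0,0]' 1 35; python3 -m pendant '[0,0,0,0,0,0,0,0,0,0,0,0,0,0,0,0]'
```

```text
time_s: 7.82
position: [606.6, -222.3, 56.6]
tool_rot: [3.107, -0.464, 0.0]
force: [-1.0, 0.1, 1.7]
opening: 36.0
finger_force: 35.0
time_s: 8.32
position: [606.7, -222.3, 56.6]
tool_rot: [3.107, -0.464, 0.001]
force: [-1.9, -0.2, 5.4]
opening: 35.6
finger_force: 35.0
```

Run:
```python
from h import *
import cv2
b=ctrl.read_camera("side")[190:310,270:430,::-1]
cv2.imwrite("pics/p5.png",cv2.resize(b,(800,600),interpolation=cv2.INTER_CUBIC))
o=ctrl.get_obs();print(o['position'],o['force'],o['wrist_torque'],o['opening'])
```

```text
[ 606.64996963 -222.34360817   56.56009898] [-1.90166176  0.25775523  5.48936995] [-0.02081393  0.7048283   0.01285513] 35.97465138569794
```

View pics/p5.png

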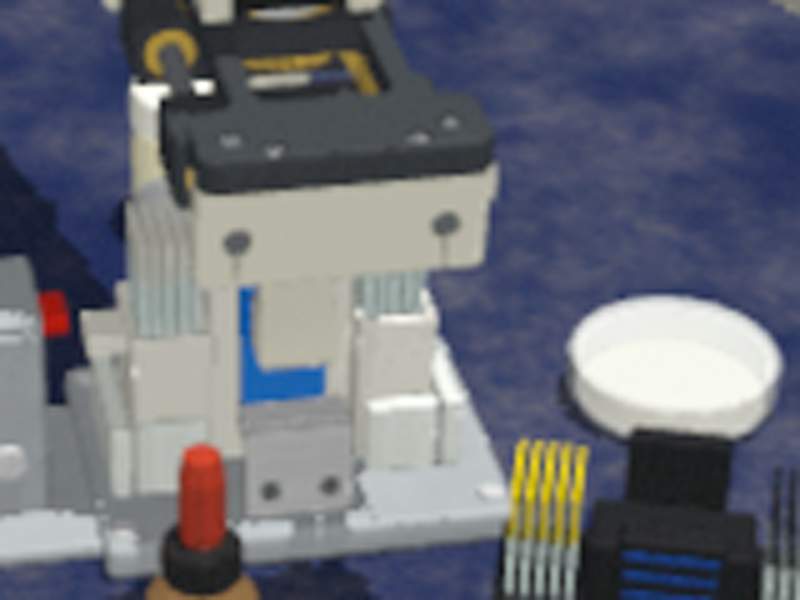

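The near finger sits on the blue catch, with catch at (240-325) and finger tip at (258-345, 365), and the catch is pushed in. A gentle first lift comes next.

```bash
python3 -m pendant '[0,0,0.01,0,0,0,0.02,0,0,0,0.03,0,0,0,0.04,0,0,0,0.04,0]'
```

```text
time_s: 9.0
position: [606.7, -222.2, 66.3]
tool_rot: [-3.107, 0.464, -0.001]
force: [-0.2, -0.2, -2.8]
opening: 35.6
finger_force: 35.0
```

```bash
python3 -m pendant '[0,0,0.03,0,0,0,0.08,0,0,0,0.14,0,0,0,0.2,0,0,0,0.26,0,0,0,0.32,0,0,0,0.38,0,0,0,0.42,0,0,0,0.44,0,0,0,0.44,0]' && python3 -m pendant '[0,0,0,0,0,0,0,0,0,0,0,0,0,0,0,0]'
python3 - <<'E'
from h import *
import cv2
b=ctrl.read_camera("side")[120:345,190:490,::-1]
cv2.imwrite("pics/p6.png",cv2.resize(b,(800,600),interpolation=cv2.INTER_CUBIC))
o=ctrl.get_obs();print(o['position'],o['force'],o['wrist_torque'],o['opening'])
E
```

```text
time_s: 10.25
position: [606.6, -222.2, 176.2]
tool_rot: [-3.107, 0.465, -0.0]
force: [-0.1, -0.6, -3.0]
opening: 36.0
finger_force: 35.0
time_s: 10.75
position: [606.5, -222.2, 175.9]
tool_rot: [-3.107, 0.465, 0.0]
force: [0.2, -0.6, -2.3]
opening: 35.6
finger_force: 35.0
[ 606.53863462 -222.17472237  175.97751997] [ 0.15464435  0.31371665 -2.73836486] [-0.0189823  -0.03773931  0.0143955 ] 35.853497270253044
```

View pics/p6.png

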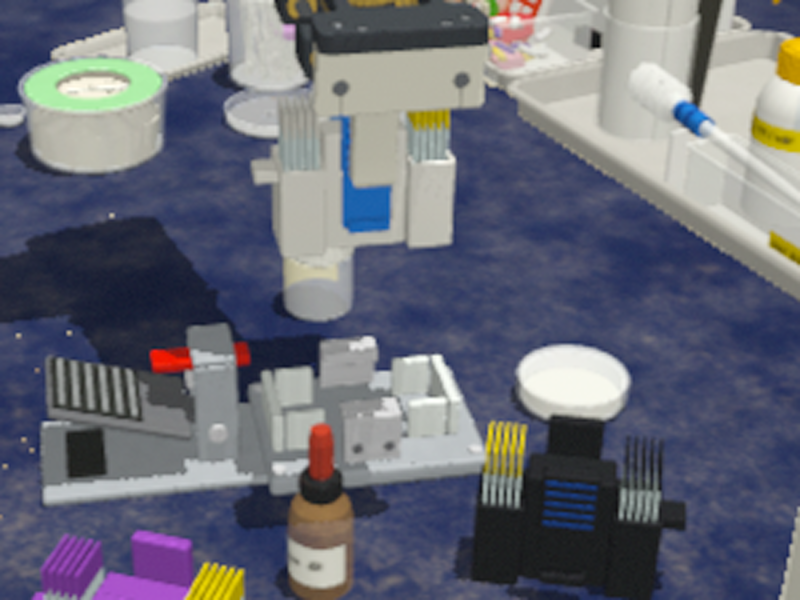

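The cassette hangs upright in the fingers at crop (365,180), about 119 mm above its seat. The dock is empty, and the bottle, jar and dish have not moved. Handing in.

```bash
python3 -c "
from workcell import ctrl
print(ctrl.job_done())"
```

```text
the job is handed in; nothing more can be done
None
```

The job is handed in at about 11 s of the 42 s allowed: I pressed the pedal to its stop and the lock stayed back, then pinched both catches at 35 N and lifted the cassette upright about 119 mm, where it is held still, with the dropper bottle, jar and petri dish untouched.

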